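# Park the sample jars at the top of the roll rack

## Robot

A 6-joint arm with a two-finger parallel gripper is mounted at the origin on the work surface. World frame = base frame: x ahead of the robot, y to its left, z up, the work surface at z = 0. Lengths are in m, angles in rad, forces in N, time in s.
With the tool pointing down it reaches from about 0.3 to 0.775 m from the base axis. Payload 14.6 kg.
Tool frame: the origin (TCP) lies at the centre of the arm's flange, where the gripper is bolted on; the fingertips stand 199 mm ahead of it and the grasp point (between the pads) lies 180 mm ahead of it; z points along the fingers, y is the line along which they close (so a half turn about z gives the same grasp; the last joint's range is limited). The gripper opens to 94 mm and grips with 3 to 60 N. Pads are 16 mm wide; open, the fingers measure 119 mm over their backs; the gripper's body (75 mm by 177 mm) begins 78 mm behind the grasp point.
Start: joints at [-1.269, 0.3, 1.521, -0, 1.321, -0.067], TCP at [0.198, -0.513, 0.405] pointing down, gripper open.
Joint ranges: [-3.03, 3.03], [-0.79, 2.21], [0.23, 2.52], [-1.04, 4.18], [0, 3.07], [-2.55, 2.55]. Speed limits (rad/s): [2.22, 2.22, 2.57, 3.14, 3.14, 3.14].

## Interface

Orientations are given as [roll, pitch, yaw] about the fixed x, y, z axes, in that order (R = Rz(yaw) Ry(pitch) Rx(roll)).
In Python, from station import ctrl gives the robot as it stands. The module is installed in compiled form; this text tells all that it offers.
- The arm moves only by the tool servo_tool, never from a script. Its argument "motion" is a list of rows, each a list of 5 numbers: the closure, from 0 (fully open) to 1 (shut), then the shift along the world's x, y, z in cm, then the turn about the world's z in degrees. A call has 1 to 20 rows; each row is the pose to reach, as a shift and turn from the pose commanded when the call began; what a row does not reach only later rows make up. A row lasts 1/8 s, in which the tool goes at most 62.5 mm and 10.7 degrees, less where a joint would pass 70% of its speed; a pose out of reach is approached as far as the arm can. A call with a gripper value outside its range is refused whole. The fingers move at their own pace and stop on an object; "squeeze" is the grip in N (left out, the last holds). Time passes only in rows, so rows that repeat a pose let the fingers close. It gives the time, the measured TCP pose, the force, the opening and the grip force at its end, in the units of the state.
- ctrl.get_obs(): the state, without advancing time (a new reading comes with each control period).
- ctrl.camera(name): name is "scene" or "side" or "wrist"; returns a dict with "image" (400x640x3 uint8, red, green, blue), "fx", "fy", "cx", "cy" (pixels), "camera_from_world" (4x4, takes a point from world to camera coordinates); the wrist camera has in their place "hand_eye" (4x4, takes a point from camera to tool coordinates, whose origin is the TCP and whose axes are the flange's). Camera axes: x right, y up, looking along -z (the intrinsics and any distortion apply to the point x, -y, -z); pixel columns grow to the right and rows downward; lengths in m; the calibration is good to about 2 mm. A picture is of the moment at which its call begins: read the wrist's pose just before it. There is no depth.
- ctrl.hand_in(): hands the job in; it is judged then, once.
The state is a dict: "time_s": time; "qpos": joint angles; "joint_vel": joint speeds; "tau": joint torques, N m; "ee_pos": TCP position; "eef_rot": TCP orientation; "force": force on the tool from outside, world axes, zero at the start; "moment": the same for the moment, N m; "grip_width": finger opening in m; "grip_force": force on a finger pad.
Only numpy, scipy, OpenCV 4.12 (cv2) and the standard library are available. Lean on these libraries where they do the work, as an engineer would, in place of code of your own. Each camera call takes 0.05 s, during which the arm holds its last target. There are 200 camera calls.

## Task

In the sloped three-lane roll rack, gently push each of the two wide-mouthed jars lying at the low end up its lane with the fingertips, over the crest and into the dip against the end stop at the high end, so that it stays there and does not roll back. Do not pinch or lift the jars, leave the narrow-necked bottle lying at the low end of its lane, and do not disturb anything else on the bench.

Things in the scene. Friction and masses are not known exactly. Their poses are not given: they have to be found in the camera images.
- gutter: metal tray of the roll rack, fixed, three lanes. Origin: floor of the middle lane at the inner face of the low lip, 24 mm above the bench. x runs uphill along the lanes (6 degrees above level), y across, z square to the floor. Lane centres y = -68, 0, +68 mm; lanes 62 mm wide between walls 6 mm thick, 14 mm high. Floor flat (z = 0) to the crest at x = 170 mm, then it falls 14 degrees in this frame
- lip (a point): middle of the top of the low lip, middle lane. The lip spans x = -6 to 0 mm in the gutter's frame and rises only 8 mm above the floor, so a fingertip can reach over it behind a jar; the bench is clear for 60 mm beyond it. A jar let go before the crest rolls back to the lip
- crest (a point): point on the crest of the floor, middle lane (gutter x = 170 mm); the crest runs straight across all lanes. A jar whose axis has passed it rolls on by itself, down into the dip
- seat (a point): where the axis of a jar resting in the dip against the end stop lies, middle lane (gutter x = 200 mm, z = 13 mm). The stop's face is at gutter x = 220 mm, its top at z = 31 mm; behind it the rack's base plate is a ledge 6 mm high
- jar_a: closed wide-mouthed sample jar, a plain cylinder 40 mm in diameter and 56 mm long, amber glass body with a ribbed white lid of the same diameter, about 90 g; lies across its lane and rolls freely. Origin at its middle, on its axis; y is the cylinder's axis (lid at +y), x and z turn as it rolls. Starts in any lane, at rest against the low lip
- jar_b: the second jar, the same as jar_a: closed wide-mouthed sample jar, a plain cylinder 40 mm in diameter and 56 mm long, amber glass body with a ribbed white lid of the same diameter, about 90 g; lies across its lane and rolls freely. Origin at its middle, on its axis; y is the cylinder's axis (lid at +y), x and z turn as it rolls. Starts in any lane, at rest against the low lip
- dropper: narrow-necked bottle to be left alone, lying in the remaining lane at the low lip: amber glass body 40 mm in diameter and 34 mm long, then a neck 18 mm and a white cap 22 mm in diameter, 56 mm long in all. Origin on its axis, half-way along; its y axis points to the cap
- cap: bystander: blue screw cap, 38 mm across, 20 mm high, on the ledge beyond the high end of the rack; origin at its underside
- pot: bystander: small upright jar, 34 mm across, 42 mm high, on the same ledge; origin at its underside
- amber: bystander: amber bottle, 80 mm across, 170 mm high; origin at its underside
- dish1: bystander: white open staining dish, 90 x 90 x 60 mm; origin at its underside
- dish2: bystander: clear open staining dish, 90 x 90 x 60 mm; origin at its underside
- beaker: bystander: glass beaker, 60 mm across, 80 mm high; origin at its underside
- cover: bystander: flat steel dish cover, 90 x 90 x 6 mm, lying on the bench; origin at its underside

How it is judged:
At the end, for the whole second after the job is handed in: Both jars lie at rest in the dip between the crest and the end stop of the gutter (axis at x = 186 to 210 mm and z = 5 to 18.5 mm in the gutter's frame, slower than 20 mm/s), and the narrow-necked bottle is within 15 mm of where it started (x of jar_a in the frame of gutter between 0.186 and 0.21 m and z of jar_a in the frame of gutter between 0.005 and 0.0185 m and linear speed of each of jar_a, jar_b below 0.02 m/s and x of jar_b in the frame of gutter between 0.186 and 0.21 m and z of jar_b in the frame of gutter between 0.005 and 0.0185 m and distance of dropper from where it was at the start of the episode below 0.015 m); the robot touches nothing.
It fails at once if a jar is lifted off the gutter floor (its axis more than 32 mm above it) (z of any of jar_a, jar_b in the frame of gutter above 0.032 m).
It fails at once if a jar is squeezed or rammed (more than 30 N from the fingers) (contact force between the fingers and jar_a above 30 N or contact force between the fingers and jar_b above 30 N).
It fails at once if the narrow-necked bottle is moved more than 15 mm (distance of dropper from where it was at the start of the episode above 0.015 m).
It fails at once if one of the other things on the bench is moved more than 15 mm (distance of any of cap, pot, amber, dish1, dish2, beaker, cover from where it was at the start of the episode above 0.015 m).
It also fails if it takes over 54 s, if anything falls off the work surface, if the arm or the gripper's body presses on something with over 40 N, if the wrist force passes 120 N, or if a joint passes its speed limit or range.

## Working session

There is one attempt and no reset: what is moved stays moved. The work goes in short steps, Python scripts to look and compute and a tool call to move; the robot and the scene stay as the last step left them, time stands still between calls to the robot, and variables do not carry over. Pictures are saved under pics/ and viewed, at most 10 in all, crops included, and the job is handed in when it is done.

Besides the shell and the picture viewer there is one more tool, called after "Request:" as name(argument=value, ...) on one line, values as JSON. servo_tool: Moves the arm, as the interface text tells. Its arguments: {"type":"object","properties":{"motion":{"type":"array","items":{"type":"array","items":{"type":"number"}}},"squeeze":{"type":"number"}},"required":["motion"]}

```bash
mkdir -p pics
python3 - <<'E'
from station import ctrl
import cv2,numpy as np
o=ctrl.get_obs();print(o['time_s'],o['ee_pos'],o['eef_rot'],o['grip_width'])
for n in ['scene','side','wrist']:
    c=ctrl.camera(n);cv2.imwrite(f'pics/{n}0.png',c['image'][:,:,::-1])
    np.savez(f'{n}0.npz',**c);print(n,{k:np.round(v,4).tolist() for k,v in c.items() if k!='image'})
E
```

```text
0.0 [ 0.19825072 -0.51299595  0.40411119] [-3.14049591e+00 -8.71734522e-05  3.68817040e-01] 0.09404323790580249
scene {'fx': 371.0553, 'fy': 371.0553, 'cx': 319.3825, 'cy': 207.7747, 'camera_from_world': [[0.3006, 0.9537, -0.0083, -0.2155], [-0.6055, 0.1975, 0.7709, 0.3029], [0.7369, -0.2267, 0.6369, -1.5942], [0.0, 0.0, 0.0, 1.0]]}
side {'fx': 461.0197, 'fy': 461.0197, 'cx': 320.4757, 'cy': 190.2732, 'camera_from_world': [[-0.7754, -0.6311, 0.023, 0.4801], [0.3223, -0.3641, 0.8738, -0.2515], [-0.543, 0.685, 0.4857, -0.9188], [0.0, 0.0, 0.0, 1.0]]}
wrist {'fx': 284.6892, 'fy': 284.6892, 'cx': 316.7994, 'cy': 203.6726, 'hand_eye': [[0.0013, 0.9649, 0.2626, 0.0758], [1.0, -0.0013, -0.0, -0.0001], [0.0003, 0.2626, -0.9649, 0.0203], [0.0, 0.0, 0.0, 1.0]]}
```

View pics/scene0.png

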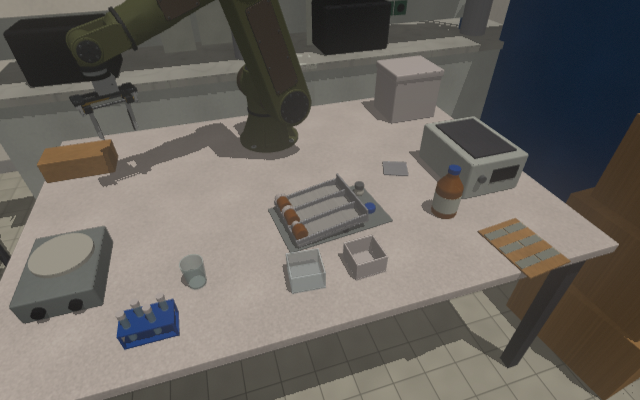

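View pics/side0.png

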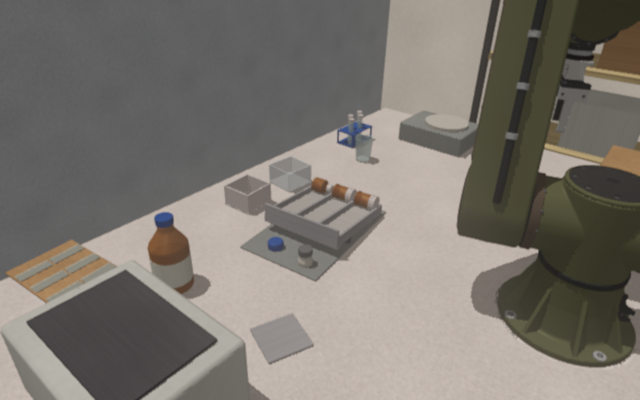

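The scene view shows the rack's low end with jars at about (283,201), (291,216) and (300,230), and the stop at about (352,195). The side view shows the jars at (320,185), (343,191) and (367,199). Next I'll compute a coarse location and crop in.

```bash
cat > h.py <<'E'
import numpy as np,cv2
def cam(n):
    c=dict(np.load(n+'.npz'));return c
def ray(c,uv):
    if 'hand_eye' in c: T=c['wTt']@c['hand_eye']
    else: T=np.linalg.inv(c['camera_from_world'])
    d=np.array([(uv[0]-c['cx'])/c['fx'],-(uv[1]-c['cy'])/c['fy'],-1.]);return T[:3,3],T[:3,:3]@d
def onz(c,uv,z):
    o,d=ray(c,uv);return o+d*(z-o[2])/d[2]
def two(c1,u1,c2,u2):
    a,d=ray(c1,u1);b,e=ray(c2,u2)
    s=np.linalg.lstsq(np.c_[d,-e],b-a,rcond=None)[0]
    p,q=a+d*s[0],b+e*s[1];return (p+q)/2,np.linalg.norm(p-q)
def proj(c,p):
    T=np.linalg.inv(c['wTt']@c['hand_eye']) if 'hand_eye' in c else c['camera_from_world']
    x,y,z=T[:3,:3]@np.asarray(p)+T[:3,3];return np.array([c['cx']-c['fx']*x/z,c['cy']+c['fy']*y/z])
E
python3 - <<'E'
from h import *
s=cam('scene0');d=cam('side0')
for u in [(283,201),(291,216),(300,230)]: print(onz(s,u,.045).round(3))
for u in [(320,185),(343,191),(367,199)]: print(onz(d,u,.045).round(3))
a=cv2.resize(s['image'][165:255,255:405],None,fx=5,fy=5,interpolation=2)[:,:,::-1]
cv2.imwrite('pics/s1.png',a)
a=cv2.resize(d['image'][165:280,235:395],None,fx=5,fy=5,interpolation=2)[:,:,::-1]
cv2.imwrite('pics/d1.png',a)
E
```

```text
[ 0.504 -0.054  0.045]
[ 0.583 -0.048  0.045]
[ 0.652 -0.038  0.045]
[ 0.656 -0.042  0.045]
[ 0.588 -0.057  0.045]
[ 0.514 -0.064  0.045]
```

Request:
servo_tool(motion=[[0,3,3,0,7],[0,7,7,0,16],[0,11,11,0,26],[0,15,15,0,36],[0,19,19,0,46],[0,23,23,0,56],[0,27,28,0,66],[0,31,32,0,76],[0,35,36,0,76],[0,38,39,0,76],[0,38,39,0,76],[0,38,39,0,76]])

```text
time_s: 1.65
ee_pos: [0.578, -0.1233, 0.4043]
eef_rot: [-3.141, -0.0, 1.695]
force: [0.5, 0.8, -0.4]
grip_width: 0.0937
grip_force: 0.0
```

```bash
cat >> h.py <<'E'
def grab(name):
    from station import ctrl
    from scipy.spatial.transform import Rotation as R
    o=ctrl.get_obs();c=ctrl.camera('wrist')
    T=np.eye(4);T[:3,:3]=R.from_euler('xyz',o['eef_rot']).as_matrix();T[:3,3]=o['ee_pos']
    c['wTt']=T;np.savez(name+'.npz',**c);cv2.imwrite('pics/'+name+'.png',c['image'][:,:,::-1])
    print(o['time_s'],o['ee_pos'].round(4),np.degrees(o['eef_rot']).round(2),o['grip_width'].round(4),o['force'].round(2))
    return c
E
python3 -c "
from h import *
grab('w1')"
```

```text
Traceback (most recent call last):
  File "h.py", line 23, in grab
    print(o['time_s'],o['ee_pos'].round(4),np.degrees(o['eef_rot']).round(2),o['grip_width'].round(4),o['force'].round(2))
                                                                             ^^^^^^^^^^^^^^^^^^^^^
AttributeError: 'float' object has no attribute 'round'
```

View pics/w1.png

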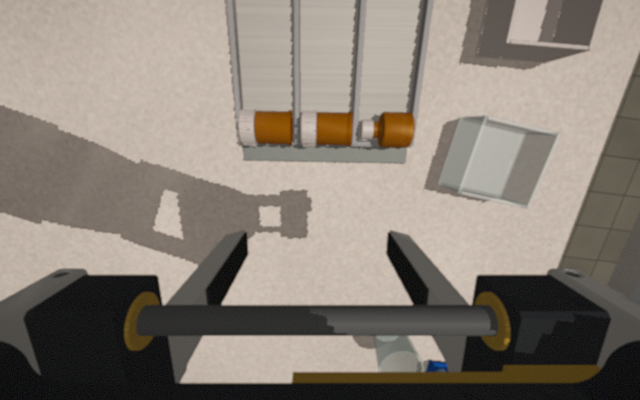

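Wrist view: jars lie in the left lane (239–293, 128) and the middle lane (301–353, 129). The narrow-necked bottle is in the right lane (360–413, 130). The lane walls run nearly straight up the image, and the base plate's front edge is at row ~160.

```bash
sed -i "s/o\['grip_width'\].round(4)/round(o['grip_width'],4)/" h.py
python3 - <<'E'
from h import *
c=cam('w1')
im=c['image'];hsv=cv2.cvtColor(im,cv2.COLOR_RGB2HSV)
m=cv2.inRange(hsv,(5,150,60),(22,255,255));m[:, :225]=0;m[200:]=0
n,l,st,ce=cv2.connectedComponentsWithStats(m)
for i in range(1,n):
    if st[i,4]>300:
        x,y,w,h,_=st[i];print(st[i],ce[i].round(1),'L',onz(c,(x,y+h/2-.5),.046).round(4),'R',onz(c,(x+w,y+h/2-.5),.046).round(4))
# wall bright/dark profile
g=cv2.cvtColor(im,cv2.COLOR_RGB2GRAY)
for r in (10,60,95): print(r,' '.join(map(str,g[r,222:440])))
up=np.array([-.12,.993]);
# base plate front edge columns
for col in (260,300,340,390): print(col,g[138:172,col])
E
```

```text
[ 255  112   37   33 1125] [273.4 127.3] L [ 0.4976 -0.0584  0.046 ] R [ 0.5397 -0.0531  0.046 ]
[ 317  112   35   34 1070] [334.1 128.5] L [ 0.5683 -0.05    0.046 ] R [ 0.6081 -0.045   0.046 ]
[ 374  113   40   34 1176] [394.4 129.4] L [ 0.6333 -0.0429  0.046 ] R [ 0.6789 -0.0372  0.046 ]
10 184 183 176 153 136 142 145 147 148 146 136 122 109 123 153 168 170 170 170 170 171 171 170 170 170 170 170 171 170 171 171 172 171 171 171 171 171 172 173 171 171 172 174 172 172 172 172 173 172 171 173 174 173 172 173 174 172 173 172 173 173 173 173 174 173 174 174 175 168 142 111 108 130 141 144 146 139 134 155 173 176 175 176 176 175 175 175 176 174 176 175 176 176 177 176 176 176 177 177 176 176 177 177 177 176 176 178 177 176 178 177 177 178 178 178 177 177 177 176 177 179 178 177 178 177 178 179 178 178 178 180 180 173 145 111 93 80 89 119 141 148 150 149 155 168 178 181 179 179 179 179 179 180 180 179 179 180 180 179 180 179 179 179 180 179 180 179 180 179 180 179 181 179 179 179 179 179 179 179 178 179 179 178 179 179 178 179 179 178 180 178 178 179 177 180 179 171 142 109 92 82 70 65 7
[... 1659 characters left out ...]
65 141 107 91 88 83 73 73 86 121 147 154 157 160 171 182 186 187 186 186 186 186 188 186 187 187 183 182 182 186 189 191 192 192
260 [ 76  73  67  65  60  63  69  75  91 119 131 131 131 130 131 131 133 131
 132 132 131 127 141 173 190 194 195 195 193 191 189 189 189 188]
300 [102  98  93  91  88  86  82  78  71  75  93 121 135 136 135 137 135 137
 136 135 137 132 131 149 180 193 192 190 191 190 189 190 191 192]
340 [ 78  77  76  71  69  62  62  70  73  93 121 135 135 135 136 137 135 135
 136 137 136 136 133 131 150 180 190 191 191 193 195 195 195 196]
390 [ 82  81  79  74  70  71  64  62  62  88 121 138 141 139 138 140 139 139
 140 140 139 141 140 135 135 157 183 192 192 192 190 191 191 191]
```

Request:
servo_tool(motion=[[0.79,0.6,2,0,0],[0.79,0.6,3.6,-3,0],[0.79,0.6,3.6,-7,0],[0.79,0.6,3.6,-10,0],[0.79,0.6,3.6,-12.5,0],[0.79,0.6,3.6,-14.5,0],[0.79,0.6,3.6,-16,0],[0.79,0.6,3.6,-16.7,0],[0.79,0.6,3.6,-16.7,0],[0.79,0.6,3.6,-16.7,0]])

```text
time_s: 2.95
ee_pos: [0.5844, -0.087, 0.2384]
eef_rot: [3.141, 0.0, 1.695]
force: [-1.1, 0.1, -0.2]
grip_width: 0.0199
grip_force: 0.0
```

```bash
python3 -c "
from h import *
from station import ctrl
a=grab('w2')['image']
b=ctrl.camera('side')['image'][140:290,240:440]
b=cv2.resize(b,(533,400),interpolation=2)
a=a[:,187:453]
cv2.imwrite('pics/c2.png',np.hstack([a,b])[:,:,::-1])"
```

```text
2.95 [ 0.5844 -0.087   0.2384] [1.7994e+02 2.0000e-02 9.7130e+01] 0.0199 [-1.11  0.1  -0.2 ]
```

View pics/c2.png

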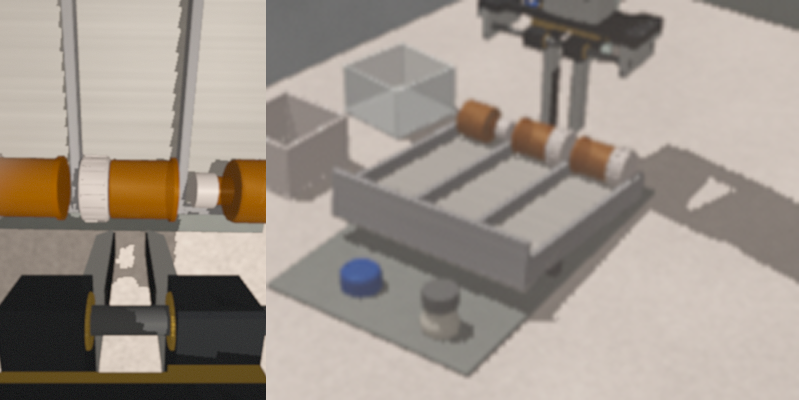

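The closed fingertips are centred behind the middle jar, with a small gap. They span columns 95–170 and the jar spans 78–180. Pushing slowly.

Request:
servo_tool(motion=[[0.79,-0.05,0.4,0.04,0],[0.79,-0.1,0.9,0.1,0],[0.79,-0.17,1.4,0.15,0],[0.79,-0.25,2.1,0.2,0],[0.79,-0.33,2.8,0.3,0],[0.79,-0.42,3.5,0.35,0],[0.79,-0.5,4.2,0.4,0],[0.79,-0.58,4.9,0.5,0],[0.79,-0.66,5.6,0.55,0],[0.79,-0.75,6.3,0.65,0],[0.79,-0.83,7.0,0.7,0],[0.79,-0.91,7.7,0.75,0],[0.79,-1.0,8.4,0.85,0],[0.79,-1.08,9.1,0.9,0],[0.79,-1.16,9.8,1.0,0],[0.79,-1.25,10.5,1.05,0],[0.79,-1.33,11.2,1.1,0],[0.79,-1.4,11.8,1.2,0],[0.79,-1.45,12.2,1.2,0],[0.79,-1.47,12.4,1.2,0]])

```text
time_s: 5.55
ee_pos: [0.5695, 0.0372, 0.2496]
eef_rot: [-3.142, 0.0, 1.695]
force: [0.8, -1.5, 1.3]
grip_width: 0.0195
grip_force: 0.6
```

```bash
python3 -c "
from h import *
from station import ctrl
a=grab('w3')['image']
b=ctrl.camera('side')['image'][140:290,240:440]
b=cv2.resize(b,(533,400),interpolation=2)
a=a[:,187:453]
cv2.imwrite('pics/c3.png',np.hstack([a,b])[:,:,::-1])"
```

```text
5.55 [0.5695 0.0372 0.2496] [-180.      0.     97.14] 0.0195 [ 0.77 -1.48  1.27]
```

View pics/c3.png

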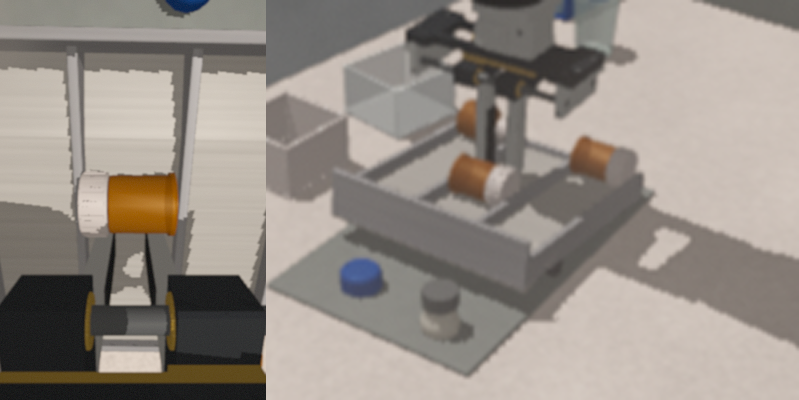

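The jar rolls squarely ahead of the tips. In the wrist half it spans 78–180 at row 203, with the stop at row 38. Now over the crest, slowly, leaving the finger behind the jar as a guard.

Request:
servo_tool(motion=[[0.79,-0.06,0.5,0.05,0],[0.79,-0.12,1.0,0.1,0],[0.79,-0.18,1.5,0.15,0],[0.79,-0.24,2.0,0.2,0],[0.79,-0.3,2.5,0.2,0],[0.79,-0.35,2.9,0.25,0],[0.79,-0.39,3.3,0.3,0],[0.79,-0.44,3.7,0.3,0],[0.79,-0.49,4.1,0.3,0],[0.79,-0.53,4.5,0.3,0],[0.79,-0.58,4.9,0.3,0],[0.79,-0.62,5.3,0.3,0],[0.79,-0.66,5.6,0.3,0],[0.79,-0.66,5.6,0.3,0],[0.79,-0.66,5.6,0.3,0],[0.79,-0.66,5.6,0.3,0],[0.79,-0.66,5.6,0.3,0],[0.79,-0.66,5.6,0.3,0]])

```text
time_s: 7.9
ee_pos: [0.563, 0.0929, 0.2527]
eef_rot: [3.142, 0.0, 1.695]
force: [-0.3, 0.3, -0.3]
grip_width: 0.0196
grip_force: 0.0
```

```bash
python3 -c "
from h import *
from station import ctrl
a=grab('w4')['image']
b=ctrl.camera('side')['image'][140:290,240:440]
b=cv2.resize(b,(533,400),interpolation=2)
a=a[:,187:453]
cv2.imwrite('pics/c4.png',np.hstack([a,b])[:,:,::-1])"
```

```text
7.9 [0.563  0.0929 0.2527] [180.     0.    97.13] 0.0196 [-0.29  0.27 -0.29]
```

View pics/c4.png

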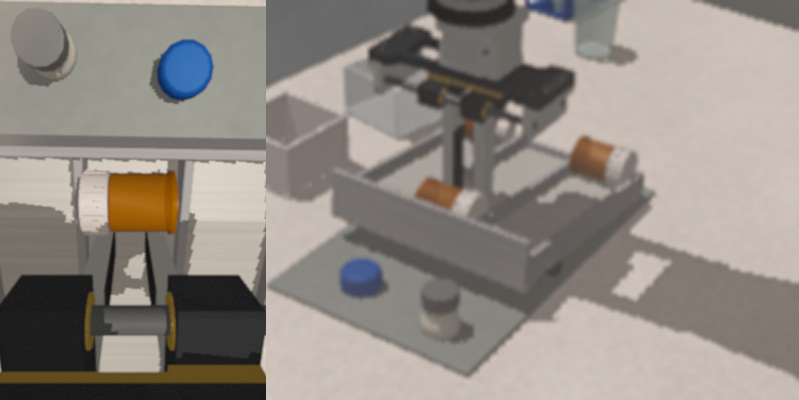

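Run:
```python
from h import *
u=np.array([-.1184,.993]);a0=np.array([.5796,-.0487])
for n in ('w2','w3','w4'):
    c=cam(n);hsv=cv2.cvtColor(c['image'],cv2.COLOR_RGB2HSV)
    m=cv2.inRange(hsv,(5,150,60),(22,255,255))
    k,l,st,ce=cv2.connectedComponentsWithStats(m)
    i=min(range(1,k),key=lambda i:abs(ce[i][0]-330)+1000*(st[i,4]<1000));x,y,w,h,_=st[i]
    for z in (.046,.058,.061):
        p=onz(c,(x+w/2,y+h/2),z);print(n,st[i],z,p.round(4),'gx',round((p[:2]-a0)@u+.014,4))
c=cam('w4');print([str(v) for v in cv2.cvtColor(c['image'],7)[125:175,320]])
for r in (136,148,158): print(r,onz(c,(316,r),.078).round(4),((onz(c,(316,r),.078)[:2]-a0)@u+.014).round(4))
```

```text
w2 [ 296  158   70   64 3991] 0.046 [ 0.5881 -0.0481  0.046 ] gx 0.0136
w2 [ 296  158   70   64 3991] 0.058 [ 0.5872 -0.0455  0.058 ] gx 0.0163
w2 [ 296  158   70   64 3991] 0.061 [ 0.587  -0.0449  0.061 ] gx 0.0169
w3 [ 295  174   70   61 3945] 0.046 [0.5746 0.0639 0.046 ] gx 0.1264
w3 [ 295  174   70   61 3945] 0.058 [0.5736 0.0671 0.058 ] gx 0.1297
w3 [ 295  174   70   61 3945] 0.061 [0.5734 0.0679 0.061 ] gx 0.1305
w4 [ 296  171   69   63 3898] 0.046 [0.5685 0.1203 0.046 ] gx 0.1831
w4 [ 296  171   69   63 3898] 0.058 [0.5675 0.1234 0.058 ] gx 0.1863
w4 [ 296  171   69   63 3898] 0.061 [0.5672 0.1242 0.061 ] gx 0.1871
['155', '155', '154', '154', '155', '154', '155', '156', '155', '157', '151', '134', '115', '110', '109', '108', '107', '108', '109', '110', '108', '108', '122', '150', '167', '169', '168', '165', '166', '169', '169', '167', '157', '136', '153', '192', '207', '208', '208', '208', '208', '207', '206', '207', '209', '205', '189', '150', '99', '75']
136 [0.5532 0.1636 0.078 ] 0.2279
148 [0.554  0.1574 0.078 ] 0.2217
158 [0.5547 0.1521 0.078 ] 0.2164
```

Request:
servo_tool(motion=[[0.79,0,0,0,0],[0.79,0,0,0,0],[0.79,0,0,0,0],[0.79,0,0,0,0]])

```text
time_s: 8.5
ee_pos: [0.563, 0.093, 0.2526]
eef_rot: [-3.142, 0.0, 1.695]
force: [-0.7, 0.1, -0.9]
grip_width: 0.02
grip_force: 0.0
```

```bash
cat > m.py <<'E'
from h import *
import sys
u=np.array([-.1184,.993]);a0=np.array([.5796,-.0487])
def meas(n,z=.058,col=330):
    c=grab(n);hsv=cv2.cvtColor(c['image'],cv2.COLOR_RGB2HSV)
    m=cv2.inRange(hsv,(5,150,60),(22,255,255))
    k,l,st,ce=cv2.connectedComponentsWithStats(m)
    i=min(range(1,k),key=lambda i:abs(ce[i][0]-col)+1000*(st[i,4]<1000));x,y,w,h,_=st[i]
    p=onz(c,(x+w/2,y+h/2),z);print(n,st[i],p.round(4),'s',round((p[:2]-a0)@u+.014,4))
meas(sys.argv[1])
E
python3 m.py w5; python3 m.py w5b
```

```text
8.5 [0.563  0.093  0.2526] [-180.      0.     97.13] 0.02 [-0.72  0.06 -0.88]
w5 [ 296  172   69   62 3894] [0.5675 0.1231 0.058 ] s 0.186
8.55 [0.563  0.093  0.2527] [180.    -0.    97.13] 0.0198 [0.61 0.52 0.26]
w5b [ 296  172   69   62 3892] [0.5675 0.1231 0.058 ] s 0.186
```

Run:
```python
from h import *
u=np.array([-.1184,.993]);a0=np.array([.5796,-.0487])
for n,R,cols in (('w3',(15,90),(300,340)),('w4',(125,235),(275,430))):
    c=cam(n);g=cv2.cvtColor(c['image'],7)
    for col in cols:
        v=g[R[0]:R[1],col].astype(int);d=np.diff(v)
        print(n,col,v.tolist())
        for r in np.where(abs(d)>12)[0]+R[0]+1:
            f=lambda z:round(float((onz(c,(col,r),z)[:2]-a0)@u+.014),4)
            print('  row',r,g[r-1,col],g[r,col],'s@top.077',f(.077),'s@floor.035-.042',f(.038))
a=cv2.resize(cam('w5')['image'][110:250,250:430],None,fx=4,fy=4,interpolation=2);cv2.imwrite('pics/c5.png',a[:,:,::-1])
```

```text
w3 300 [143, 145, 145, 145, 145, 145, 143, 144, 145, 145, 143, 143, 144, 154, 161, 163, 161, 159, 159, 161, 162, 162, 164, 163, 152, 134, 106, 83, 81, 80, 82, 80, 79, 81, 80, 82, 81, 88, 104, 115, 118, 117, 119, 117, 116, 117, 115, 117, 118, 117, 117, 117, 115, 115, 115, 142, 179, 194, 195, 195, 196, 196, 197, 196, 197, 196, 196, 196, 196, 195, 197, 198, 198, 198, 198]
  row 40 152 134 s@top.077 0.2166 s@floor.035-.042 0.2268
  row 41 134 106 s@top.077 0.2162 s@floor.035-.042 0.2263
  row 42 106 83 s@top.077 0.2157 s@floor.035-.042 0.2257
  row 53 88 104 s@top.077 0.2109 s@floor.035-.042 0.2197
  row 70 115 142 s@top.077 0.2034 s@floor.035-.042 0.2102
  row 71 142 179 s@top.077 0.2029 s@floor.035-.042 0.2096
  row 72 179 194 s@top.077 0.2025 s@floor.035-.042 0.2091
w3 340 [142, 143, 142, 143, 144, 145, 143, 144, 143, 144, 144, 143, 146, 153, 160, 164, 164, 164, 161, 161, 162, 163, 164, 164, 163, 153, 131, 102, 80, 81, 81, 82, 78, 80, 80, 80, 82, 80, 90, 107, 117, 120, 119, 117, 114, 115, 114, 115, 116, 118, 117, 117, 118, 116, 114, 114, 116, 145, 181, 196, 198, 198, 197, 197, 198, 19
[... 1980 characters left out ...]
205, 206, 205, 205, 207, 209, 208, 208, 208, 206, 205, 205, 206, 205, 207, 206, 207, 206, 205, 204, 200, 195, 187, 185, 184, 185, 186, 184, 183, 182, 180, 179, 181, 184, 186]
  row 138 152 134 s@top.077 0.2273 s@floor.035-.042 0.2259
  row 139 134 115 s@top.077 0.2267 s@floor.035-.042 0.2252
  row 149 110 126 s@top.077 0.2215 s@floor.035-.042 0.2187
  row 150 126 156 s@top.077 0.221 s@floor.035-.042 0.218
  row 151 156 172 s@top.077 0.2204 s@floor.035-.042 0.2173
  row 160 155 138 s@top.077 0.2156 s@floor.035-.042 0.2113
  row 161 138 155 s@top.077 0.2151 s@floor.035-.042 0.2106
  row 162 155 195 s@top.077 0.2145 s@floor.035-.042 0.21
  row 163 195 210 s@top.077 0.214 s@floor.035-.042 0.2093
```

View pics/c5.png

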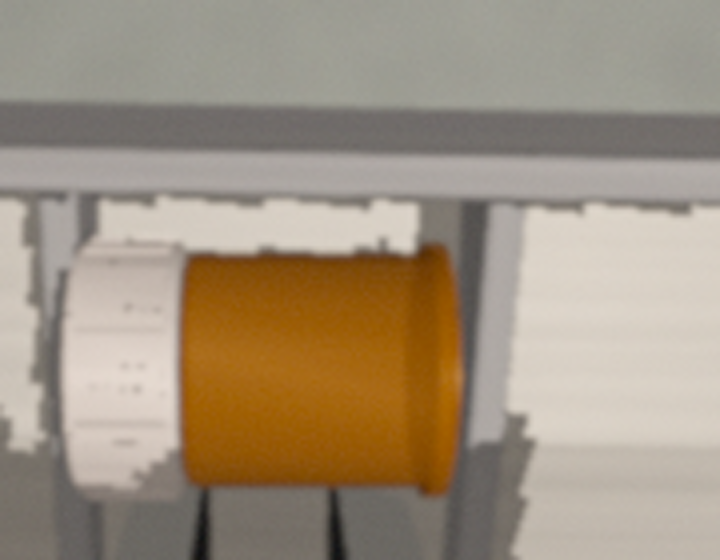

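The jar is past the crest at gutter x ≈ 188 mm, with its leading edge at row ~172. A strip of floor is still visible before the stop (rows 160–171). I'll nudge it a few more millimetres.

Request:
servo_tool(motion=[[0.79,-0.02,0.2,0,0],[0.79,-0.05,0.4,0,0],[0.79,-0.07,0.6,0,0],[0.79,-0.09,0.8,0,0],[0.79,-0.09,0.8,0,0],[0.79,-0.09,0.8,0,0],[0.79,-0.05,0.4,0,0],[0.79,0.06,-0.5,0,0],[0.79,0.06,-0.5,0,0],[0.79,0.06,-0.5,0,0],[0.79,0.06,-0.5,0,0]])

```text
time_s: 9.98
ee_pos: [0.5636, 0.0881, 0.2527]
eef_rot: [3.142, -0.0, 1.695]
force: [0.4, -0.1, -0.3]
grip_width: 0.02
grip_force: 0.0
```

```bash
python3 m.py w6; python3 m.py w6b
```

```text
9.975 [0.5636 0.0881 0.2527] [180.    -0.    97.13] 0.02 [ 0.36 -0.11 -0.34]
w6 [ 296  151   70   62 3990] [0.5665 0.1316 0.058 ] s 0.1946
10.025 [0.5636 0.0881 0.2526] [-180.     -0.     97.14] 0.0195 [-0.7   0.44  0.63]
w6b [ 296  152   70   62 3997] [0.5666 0.131  0.058 ] s 0.194
```

Request:
servo_tool(motion=[[0.79,0,0,0,0],[0.79,0,0,0,0],[0.79,0,0,0,0],[0.79,0,0,0,0]])

```text
time_s: 10.58
ee_pos: [0.5636, 0.088, 0.2527]
eef_rot: [-3.142, -0.0, 1.695]
force: [-0.6, 0.3, 0.9]
grip_width: 0.0198
grip_force: 0.0
```

```bash
python3 m.py w7; python3 m.py w7b
```

```text
10.575 [0.5636 0.088  0.2527] [-180.     -0.     97.13] 0.0198 [-0.56  0.3   0.9 ]
w7 [ 296  151   70   62 3983] [0.5665 0.1316 0.058 ] s 0.1945
10.625 [0.5636 0.088  0.2526] [-180.     -0.     97.13] 0.0197 [-0.02 -0.28  0.77]
w7b [ 296  151   70   62 3984] [0.5665 0.1315 0.058 ] s 0.1945
```

Settled stably against the stop (gutter x ≈ 197 mm, with the finger 13 mm clear). Moving to the left-lane jar.

Request:
servo_tool(motion=[[0.79,0,0,2,0],[0.79,0,0,5,0],[0.79,0,-1,7,0],[0.79,-1,-4,7,0],[0.79,-2,-8,7,0],[0.79,-3,-12,7,0],[0.79,-4,-15.5,7,0],[0.79,-4.7,-18.2,7,0],[0.79,-4.7,-18.2,5,0],[0.79,-4.7,-18.2,3,0],[0.79,-4.7,-18.2,1,0],[0.79,-4.7,-18.2,-0.7,0],[0.79,-4.7,-18.2,-1.4,0],[0.79,-4.7,-18.2,-1.4,0],[0.79,-4.7,-18.2,-1.4,0]])

```text
time_s: 12.55
ee_pos: [0.5167, -0.094, 0.2393]
eef_rot: [3.141, 0.0, 1.695]
force: [0.2, -0.1, 0.8]
grip_width: 0.0199
grip_force: 0.0
```

```bash
python3 m.py w8
```

```text
12.55 [ 0.5167 -0.094   0.2393] [1.7994e+02 2.0000e-02 9.7130e+01] 0.0199 [ 0.17 -0.09  0.77]
w8 [ 296  158   70   64 3949] [ 0.5196 -0.0527  0.058 ] s 0.0171
```

View pics/w8.png

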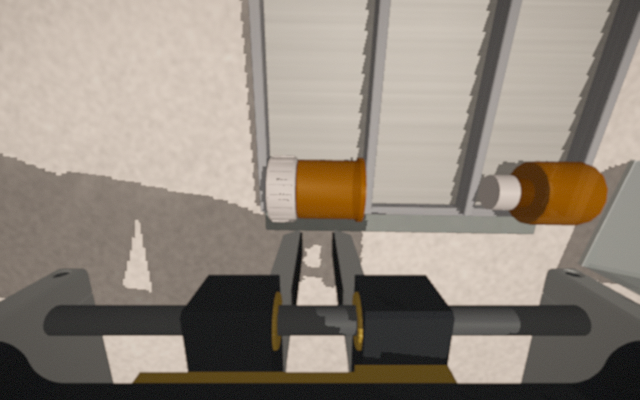

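Same layout as before: the jar spans 265–366 at row 190, the tips are centred at column 318, and the bottle is untouched at (555,192). Repeating the same push.

Request:
servo_tool(motion=[[0.79,-0.05,0.4,0.04,0],[0.79,-0.1,0.9,0.1,0],[0.79,-0.17,1.4,0.15,0],[0.79,-0.25,2.1,0.2,0],[0.79,-0.33,2.8,0.3,0],[0.79,-0.42,3.5,0.35,0],[0.79,-0.5,4.2,0.4,0],[0.79,-0.58,4.9,0.5,0],[0.79,-0.66,5.6,0.55,0],[0.79,-0.75,6.3,0.65,0],[0.79,-0.83,7.0,0.7,0],[0.79,-0.91,7.7,0.75,0],[0.79,-1.0,8.4,0.85,0],[0.79,-1.08,9.1,0.9,0],[0.79,-1.16,9.8,1.0,0],[0.79,-1.25,10.5,1.05,0],[0.79,-1.33,11.2,1.1,0],[0.79,-1.4,11.8,1.2,0],[0.79,-1.45,12.2,1.2,0],[0.79,-1.47,12.4,1.2,0]])

```text
time_s: 15.1
ee_pos: [0.5018, 0.0302, 0.2506]
eef_rot: [-3.142, 0.0, 1.695]
force: [-0.1, -0.8, 0.8]
grip_width: 0.0197
grip_force: 0.6
```

Request:
servo_tool(motion=[[0.79,-0.06,0.5,0.05,0],[0.79,-0.12,1.0,0.1,0],[0.79,-0.18,1.5,0.15,0],[0.79,-0.24,2.0,0.2,0],[0.79,-0.3,2.5,0.2,0],[0.79,-0.35,2.9,0.25,0],[0.79,-0.39,3.3,0.3,0],[0.79,-0.44,3.7,0.3,0],[0.79,-0.49,4.1,0.3,0],[0.79,-0.53,4.5,0.3,0],[0.79,-0.58,4.9,0.3,0],[0.79,-0.62,5.3,0.3,0],[0.79,-0.66,5.6,0.3,0],[0.79,-0.71,6.0,0.3,0],[0.79,-0.75,6.3,0.3,0],[0.79,-0.75,6.3,0.3,0],[0.79,-0.75,6.3,0.3,0],[0.79,-0.6,5.0,0.3,0],[0.79,-0.6,5.0,0.3,0],[0.79,-0.6,5.0,0.3,0]])

```text
time_s: 17.6
ee_pos: [0.4959, 0.0797, 0.2536]
eef_rot: [-3.142, -0.0, 1.695]
force: [0.1, -0.1, -0.1]
grip_width: 0.0195
grip_force: 0.0
```

```bash
python3 m.py w9; python3 m.py w9b
```

```text
17.6 [0.4959 0.0797 0.2536] [-180.     -0.     97.09] 0.0195 [ 0.07 -0.14 -0.06]
w9 [ 296  149   70   63 3959] [0.4988 0.1241 0.058 ] s 0.1951
17.65 [0.4959 0.0799 0.2536] [-180.     -0.     97.11] 0.0196 [-0.59  0.13 -0.42]
w9b [ 296  150   70   62 3970] [0.4988 0.1239 0.058 ] s 0.195
```

Second jar is also at s ≈ 195 mm. Lift clear and check both.

Request:
servo_tool(motion=[[0.79,0,0,2,0],[0.79,0,0,5,0],[0.79,1,-2,9,0],[0.79,3,-4,13,0],[0.79,3.4,-5,15,0],[0.79,3.4,-5,15,0],[0.79,3.4,-5,15,0],[0.79,3.4,-5,15,0],[0.79,3.4,-5,15,0]])

```text
time_s: 18.82
ee_pos: [0.5298, 0.0303, 0.4031]
eef_rot: [-3.141, -0.0, 1.696]
force: [0.1, -0.5, 0.7]
grip_width: 0.0195
grip_force: 0.0
```

```bash
python3 -c "
from h import *
u=np.array([-.1184,.993]);a0=np.array([.5796,-.0487])
for n in ('w10','w11'):
  c=grab(n);m=cv2.inRange(cv2.cvtColor(c['image'],cv2.COLOR_RGB2HSV),(5,150,60),(22,255,255))
  k,l,st,ce=cv2.connectedComponentsWithStats(m)
  for i in range(1,k):
    x,y,w,h,a=st[i]
    if a>300:
      p=onz(c,(x+w/2,y+h/2),.058);print(st[i],p.round(4),((p[:2]-a0)@u+.014).round(4))
"
```

```text
18.825 [0.5298 0.0303 0.4031] [-1.7995e+02 -1.0000e-02  9.7160e+01] 0.0195 [ 0.15 -0.47  0.72]
[ 280   88   37   36 1246] [0.4971 0.1245 0.058 ] 0.1957
[ 345   89   39   37 1288] [0.5681 0.1319 0.058 ] 0.1947
[391 242  35  29 901] [ 0.6522 -0.0348  0.058 ] 0.0192
[271 292  10  59 341] [ 0.497  -0.1498  0.058 ] -0.0766
[353 292  10  59 337] [ 0.6053 -0.1359  0.058 ] -0.0756
[ 135  365  320   18 3888] [ 0.5313 -0.2326  0.058 ] -0.1629
18.875 [0.5298 0.0302 0.4032] [-179.96   -0.     97.15] 0.0196 [-0.2  -0.14  1.24]
[ 279   88   38   36 1249] [0.4967 0.1243 0.058 ] 0.1956
[ 345   89   39   37 1286] [0.5683 0.1318 0.058 ] 0.1946
[391 242  35  29 900] [ 0.6524 -0.035   0.058 ] 0.019
[272 292   9  59 345] [ 0.4978 -0.1499  0.058 ] -0.0768
[353 292  10  59 342] [ 0.6055 -0.1361  0.058 ] -0.0759
[ 135  365  320   18 3881] [ 0.5314 -0.2328  0.058 ] -0.1631
```

View pics/w11.png

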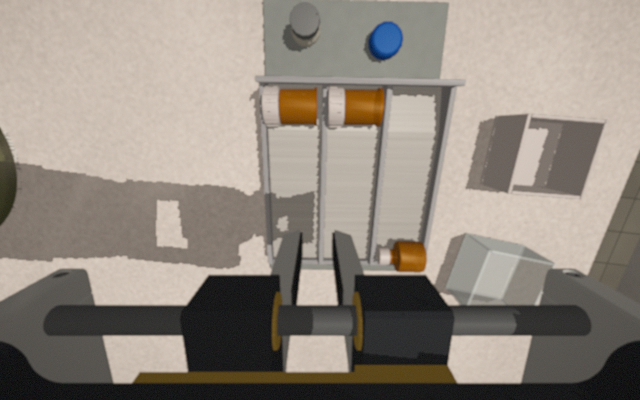

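Both jars lie at the stop, at (292,106) and (357,107). The bottle is still at the low lip at (403,256), and the cap and pot are in place. Handing in.

```bash
python3 -c "
from station import ctrl
print(ctrl.hand_in())"
```

```text
the job is handed in; nothing more can be done
None
```

Both jars were rolled over the crest and measured at rest by the end stop (gutter x about 197 mm); the narrow-necked bottle, the cap and the pot showed no movement, and the job was handed in at about 19 s, with no verdict returned.

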